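# Move the condiment row to the clean rack in the same order

## Robot

A 7-joint arm with a two-finger parallel gripper is mounted at the origin on the work surface. World frame = base frame: x ahead of the robot, y to its left, z up, the work surface at z = 0. Lengths are in mm, angles in degrees, forces in N, time in s.
With the tool pointing down it reaches from about 400 to 875 mm from the base axis. Payload 6.5 kg.
Tool frame: the origin (TCP) lies midway between the tips of the shut fingers; the grasp point (between the pads) lies 19 mm behind it; z points along the fingers, y is the direction in which the jaws open and shut (so a half turn about z gives the same grasp; the last joint's range is limited). The gripper opens to 85 mm and grips with 20 to 120 N. Pads are 22 mm wide; open, the fingers measure 114 mm over their backs; the gripper's body (76 mm by 85 mm) begins 54 mm behind the grasp point. The pads swing forward as they close: fully open they stand 13 mm farther back than shut.
Start: joints at [67.483, 30.733, -0.252, 88.115, 0.149, 61.152, -4.079], TCP at [208.655, -615.592, 231.29] pointing down, gripper open.
Joint ranges: [-154.64, 154.64], [-21.42, 123.67], [-72.66, 72.17], [13.99, 137.28], [-74.86, 254.86], [10.95, 109.41], [-158.01, 158.01]. Speed limits (degrees/s): [136.94, 136.94, 180, 180, 180, 180, 180].

## Interface

Orientations are given as [roll, pitch, yaw] about the fixed x, y, z axes, in that order (R = Rz(yaw) Ry(pitch) Rx(roll)).
In Python, from plant import telemetry, eyes, order gives the robot as it stands.
- The arm moves only by the tool apply_moves, never from a script. Its argument "commands" is a list of rows, each a list of 5 numbers: the opening in per cent of the stroke, from 0 (shut) to 100 (fully open), then the shift along the tool's x, y, z in m, then the turn about the tool's z in degrees. In form: [[grip, x, y, z, yaw], ...]. A call has 1 to 10 rows; each row is the pose to reach, as a shift and turn from the pose commanded when the call began, along the tool's axes at that moment; what a row does not reach only later rows make up. A row lasts 1/8 s, in which the tool goes at most 62.5 mm and 10.7 degrees, less where a joint would pass 70% of its speed; a pose out of reach is approached as far as the arm can. A call with a gripper value outside its range is refused whole. The fingers move at their own pace and stop on an object; "grip_force" is the grip in N (left out, the last holds). Time passes only in rows, so rows that repeat a pose let the fingers close. It gives the time, the measured TCP pose, the force and the opening at its end, in the units of the state.
- telemetry.get_obs(): the state, without advancing time (a new reading comes with each control period).
- eyes.capture(name): name is "scene" or "top"; returns the picture (400x640x3 uint8, red, green, blue); there is no depth.
- eyes.get_calibration(name): a dict with "fovy" (degrees; the focal length in pixels is half the picture's height over the tangent of half this angle, whatever the lens; pixels are square), "cx", "cy" (the principal point, pixels), "R" (3x3) and "t" (3): a world point X has camera coordinates R X + t. Camera axes: x right, y down, z forward; pixel columns grow to the right and rows downward; lengths in mm; the calibration is good to about 2 mm. A picture is of the moment at which its call begins. get_calibration takes no time and is no camera call.
- order.job_done(): hands the job in, once; it reports no verdict.
The state is a dict: "time_s": time; "joints": joint angles; "qvel": joint speeds; "joint_efforts": joint torques, N m; "tool_pos": TCP position; "tcp_rot": TCP orientation; "ft_force": force on the tool from outside, world axes, zero at the start; "ft_torque": the same for the moment, N m; "opening": opening from 0.0 (shut) to 1.0 (fully open).
Only numpy, scipy, OpenCV 4.12 (cv2) and the standard library are available. Lean on these libraries where they do the work, as an engineer would, in place of code of your own. Each camera call takes 0.05 s, during which the arm holds its last target.

## Task

The old steel condiment tray is going to the sink for a scrub. Move the four things standing in it - pepper mill, salt shaker, oil bottle and spice jar - over to the clean wooden rack, one to each cell, keeping the same left-to-right order in which they stand in the tray now. Keep them upright, and set each one down gently on the rack's floor instead of dropping it.

Things in the scene. Friction and masses are not known exactly. Their poses are not given: they have to be found in the camera images.
- caddy: Old steel condiment tray, fixed, 90 mm (its x) by 300 mm (its y), floor 8 mm thick, rim 16 mm high, wire loops at the ends. Origin: centre of its underside, on the counter. Four places in a row at y = +105, +35, -35, -105 mm (x = 0), each with a cork coaster and one of the things. Its x points away from the robot within 0.35 rad: +y is its left end.
- rack: Empty light-wood rack, fixed, 84 mm (x) by 291 mm (y). Origin: centre of its underside, on the counter. Floor top at z = 10 mm. Four open cells in a row, middles at y = +105, +35, -35, -105 mm (x = 0), 65 mm (y) by 68 mm (x) inside; dividers 46 mm high and 5 mm thick, front and back bars 47, end boards 50 mm high. Its x points away from the robot within 0.35 rad: +y is its left end.
- mill: Pepper mill of dark turned wood, 138 mm tall, base 45 mm in diameter, waist 29 mm, round head 40 mm in diameter from 89 to 116 mm above its base, small steel ball on top. About 0.18 kg. Origin: centre of its underside, z up. Grip it round the head, about 102 mm above the base.
- salt: Plain cylindrical salt shaker, white ceramic with a steel cap, 95 mm tall, 48 mm in diameter (straight from 6 to 72 mm above its base; cap 47 mm). About 0.20 kg. Origin: centre of its underside, z up.
- oil: Green glass oil bottle, 150 mm tall with its thin steel pouring spout (135 mm without), body 48 mm in diameter up to 66 mm, then a shoulder to a straight neck 27 mm in diameter from 90 to 122 mm above the base, with a 30 mm steel collar above. About 0.26 kg. Origin: centre of its underside, z up. Grip it by the neck, about 108 mm above the base.
- spice: Square glass spice jar with a round aluminium lid: 42 x 42 mm, glass up to 76 mm, lid 40 mm in diameter up to 94 mm. About 0.17 kg. Origin: centre of its underside, z up; its x and y axes are square to its sides.
- coaster_mill: Cork coaster in the steel tray, round, 58 mm in diameter, 5 mm thick, fixed; the one on which the pepper mill stands at the start (it stays behind and marks that place). Origin: centre of its underside, on the tray's floor.
- coaster_salt: Cork coaster in the steel tray, round, 62 mm in diameter, 5 mm thick, fixed; the one on which the salt shaker stands at the start (it stays behind and marks that place). Origin: centre of its underside, on the tray's floor.
- coaster_oil: Cork coaster in the steel tray, round, 62 mm in diameter, 5 mm thick, fixed; the one on which the oil bottle stands at the start (it stays behind and marks that place). Origin: centre of its underside, on the tray's floor.
- coaster_spice: Cork coaster in the steel tray, square, 54 mm, 5 mm thick, fixed; the one on which the spice jar stands at the start (it stays behind and marks that place). Origin: centre of its underside, on the tray's floor.
Mind the look-alikes: they are no part of the job. Leave any purple look-alike of the mill alone. Leave any pink or yellow look-alike of the salt alone.

How it is judged (in metres and radians):
At the end, for the whole second after the job is handed in: Each thing stands upright (0.12 rad) on the floor of the wooden rack (5 mm), within 20 mm of the middle (rack x and y) of the cell with the same number, counted from the +y end, as its coaster has in the tray; all at rest (0.02 m/s, 0.2 rad/s) (((y of coaster_mill in the frame of caddy between 0.085 and 0.125 m and y of mill in the frame of rack between 0.085 and 0.125 m) or (y of coaster_mill in the frame of caddy between 0.015 and 0.055 m and y of mill in the frame of rack between 0.015 and 0.055 m) or (y of coaster_mill in the frame of caddy between -0.055 and -0.015 m and y of mill in the frame of rack between -0.055 and -0.015 m) or (y of coaster_mill in the frame of caddy between -0.125 and -0.085 m and y of mill in the frame of rack between -0.125 and -0.085 m)) and x of mill in the frame of rack between -0.02 and 0.02 m and z of mill in the frame of rack between 0.005 and 0.015 m and angle between each of mill, salt, oil, spice's own z axis and vertical below 0.12 rad and linear speed of each of mill, salt, oil, spice below 0.02 m/s and angular speed of each of mill, salt, oil, spice below 0.2 rad/s and ((y of coaster_salt in the frame of caddy between 0.085 and 0.125 m and y of salt in the frame of rack between 0.085 and 0.125 m) or (y of coaster_salt in the frame of caddy between 0.015 and 0.055 m and y of salt in the frame of rack between 0.015 and 0.055 m) or (y of coaster_salt in the frame of caddy between -0.055 and -0.015 m and y of salt in the frame of rack between -0.055 and -0.015 m) or (y of coaster_salt in the frame of caddy between -0.125 and -0.085 m and y of salt in the frame of rack between -0.125 and -0.085 m)) and x of salt in the frame of rack between -0.02 and 0.02 m and z of salt in the frame of rack between 0.005 and 0.015 m and ((y of coaster_oil in the frame of caddy between 0.085 and 0.125 m and y of oil in the frame of rack between 0.085 and 0.125 m) or (y of coaster_oil in the frame of caddy between 0.015 and 0.055 m and y of oil in the frame of rack between 0.015 and 0.055 m) or (y of coaster_oil in the frame of caddy between -0.055 and -0.015 m and y of oil in the frame of rack between -0.055 and -0.015 m) or (y of coaster_oil in the frame of caddy between -0.125 and -0.085 m and y of oil in the frame of rack between -0.125 and -0.085 m)) and x of oil in the frame of rack between -0.02 and 0.02 m and z of oil in the frame of rack between 0.005 and 0.015 m and ((y of coaster_spice in the frame of caddy between 0.085 and 0.125 m and y of spice in the frame of rack between 0.085 and 0.125 m) or (y of coaster_spice in the frame of caddy between 0.015 and 0.055 m and y of spice in the frame of rack between 0.015 and 0.055 m) or (y of coaster_spice in the frame of caddy between -0.055 and -0.015 m and y of spice in the frame of rack between -0.055 and -0.015 m) or (y of coaster_spice in the frame of caddy between -0.125 and -0.085 m and y of spice in the frame of rack between -0.125 and -0.085 m)) and x of spice in the frame of rack between -0.02 and 0.02 m and z of spice in the frame of rack between 0.005 and 0.015 m); the robot touches nothing.
It fails at once if one of the four things is tipped over (leans more than 45 degrees) (angle between any of mill, salt, oil, spice's own z axis and vertical above 0.785 rad).
It fails at once if one of them is dropped or slammed into the rack (moves faster than 0.5 m/s inside it) ((x of mill in the frame of rack between -0.04 and 0.04 m and y of mill in the frame of rack between -0.14 and 0.14 m and z of mill in the frame of rack below 0.045 m and linear speed of mill above 0.5 m/s) or (x of salt in the frame of rack between -0.04 and 0.04 m and y of salt in the frame of rack between -0.14 and 0.14 m and z of salt in the frame of rack below 0.045 m and linear speed of salt above 0.5 m/s) or (x of oil in the frame of rack between -0.04 and 0.04 m and y of oil in the frame of rack between -0.14 and 0.14 m and z of oil in the frame of rack below 0.045 m and linear speed of oil above 0.5 m/s) or (x of spice in the frame of rack between -0.04 and 0.04 m and y of spice in the frame of rack between -0.14 and 0.14 m and z of spice in the frame of rack below 0.045 m and linear speed of spice above 0.5 m/s)).
It also fails if it takes over 115 s, if anything falls off the work surface, if the arm or the gripper's body presses on something with over 40 N, if the wrist force passes 120 N, or if a joint passes its speed limit or range.

## Working session

There is one attempt and no reset: what is moved stays moved. The work goes in short steps, Python scripts to look and compute and a tool call to move; the robot and the scene stay as the last step left them, time stands still between calls to the robot, and variables do not carry over. Pictures are saved under pics/ and viewed, and the job is handed in when it is done.

Besides the shell and the picture viewer there is one more tool, called as name([rows], argument=value, ...), one row to a line, values as JSON. apply_moves: Moves the arm, as the interface text tells. Its arguments: {"type":"object","properties":{"commands":{"type":"array"},"grip_force":{"type":"number"}},"required":["commands"]}

```bash
ls; mkdir -p pics; python3 - <<'E'
from plant import telemetry, eyes
import cv2
print(telemetry.get_obs())
for n in("scene","top"):
    im=eyes.capture(n); cv2.imwrite(f"pics/{n}0.png",im[:,:,::-1]); print(n,eyes.get_calibration(n))
E
```

```text
pics
{'time_s': 0.0, 'joints': array([67.4848508 , 30.7775239 , -0.25420655, 88.16939733,  0.14909545,
       61.15223232, -4.0799351 ]), 'qvel': array([ 0.02692768,  0.09351498, -0.06057673, -0.05661719,  0.02688856,
       -0.02771472,  0.02149274]), 'joint_efforts': array([ 9.05355828e-04, -5.83419836e+01,  1.04838643e+00, -2.59108114e+01,
        1.22724002e-02,  9.45321081e-03,  4.65293084e-06]), 'tool_pos': array([ 208.41861229, -615.02359293,  230.42165881]), 'tcp_rot': array([-1.79901454e+02,  7.42058786e-03,  1.87257862e+01]), 'ft_force': array([ 0.08931527,  0.12430975, -0.05675062]), 'ft_torque': array([ 0.05069189,  0.01051175, -0.07013628]), 'opening': 1.0005006145077346}
scene {'fovy': 49.95384979272622, 'cx': 322.3191393696021, 'cy': 194.47551349518292, 'R': array([[ 0.80531294,  0.5926306 , -0.01612571],
       [ 0.30919841, -0.44306013, -0.84148326],
       [-0.50583339,  0.67267131, -0.54004249]]), 't': array([-400.79011754, -116.2327041 , 1189.06442047])}
top {'fovy': 54.36774025366588, 'cx': 317.63698768790016, 'cy': 199.7105452648517, 'R': array([[ 0.02166956, -0.99966568, -0.01410549],
       [-0.98872695, -0.01933741, -0.14847587],
       [ 0.14815347,  0.01716389, -0.98881543]]), 't': array([ -8.86926176, 525.56013323, 758.72930536])}
```

View pics/scene0.png

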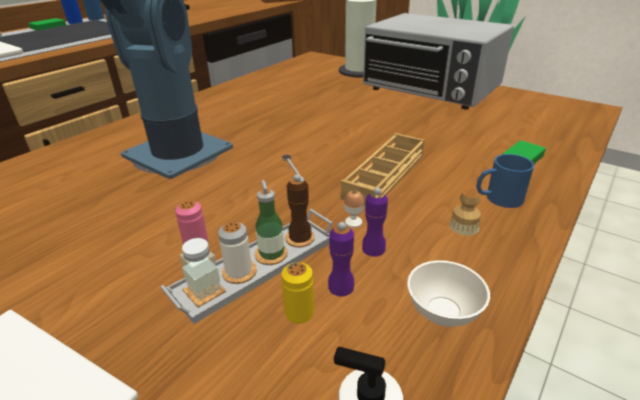

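View pics/top0.png

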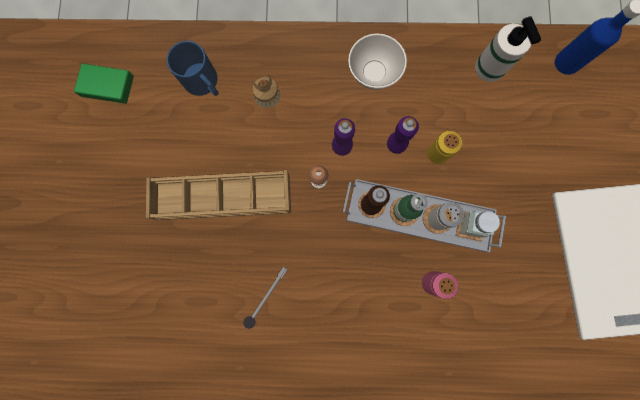

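Tray order from the left (+y), top view: mill (374,200), oil (409,208), salt (444,215), spice (483,224). The look-alikes stand outside the tray: purple (343,135) and (403,133), yellow (445,147), pink (440,285). I'll enlarge this to confirm and pick features to measure.

```bash
cat > h.py <<'E'
import numpy as np
from plant import telemetry, eyes
C={n:eyes.get_calibration(n) for n in("scene","top")}
def ray(n,u,v):
    c=C[n]; f=200/np.tan(np.radians(c["fovy"]/2))
    d=c["R"].T@np.array([(u-c["cx"])/f,(v-c["cy"])/f,1]); return -c["R"].T@c["t"],d/np.linalg.norm(d)
def onz(n,u,v,z):
    o,d=ray(n,u,v); return o+d*(z-o[2])/d[2]
def tri(uv1,uv2):  # scene, top
    o1,d1=ray("scene",*uv1);o2,d2=ray("top",*uv2)
    s=np.linalg.lstsq(np.c_[d1,-d2],o2-o1,rcond=None)[0]
    a=o1+s[0]*d1;b=o2+s[1]*d2; return (a+b)/2,np.linalg.norm(a-b)
def proj(n,X):
    c=C[n]; f=200/np.tan(np.radians(c["fovy"]/2)); p=c["R"]@np.asarray(X,float)+c["t"]; return np.array([f*p[0]/p[2]+c["cx"],f*p[1]/p[2]+c["cy"]])
E
python3 - <<'E'
import cv2
t=cv2.imread("pics/top0.png")
cv2.imwrite("pics/c1.png",cv2.resize(t[165:265,335:515],None,fx=4.4,fy=4.4,interpolation=cv2.INTER_CUBIC))
cv2.imwrite("pics/c2.png",cv2.resize(t[160:230,135:300],None,fx=4.8,fy=4.8,interpolation=cv2.INTER_CUBIC))
s=cv2.imread("pics/scene0.png")
cv2.imwrite("pics/c3.png",cv2.resize(s[170:325,155:355],None,fx=3.8,fy=3.8,interpolation=cv2.INTER_CUBIC))
E
```

```text
(no output)
```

View pics/c1.png

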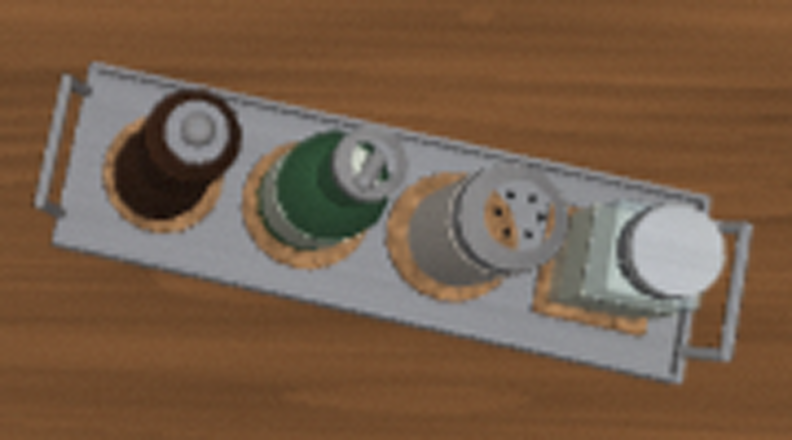

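View pics/c2.png

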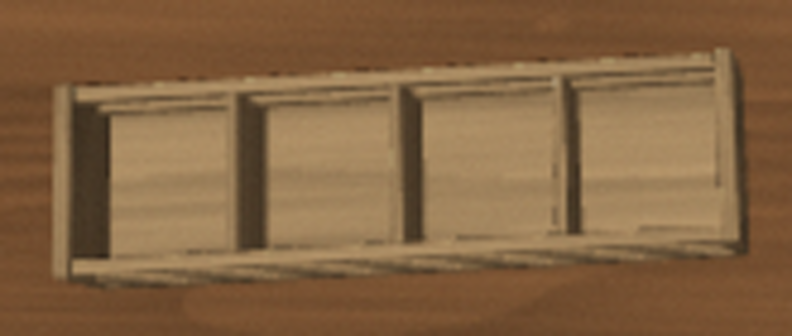

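View pics/c3.png

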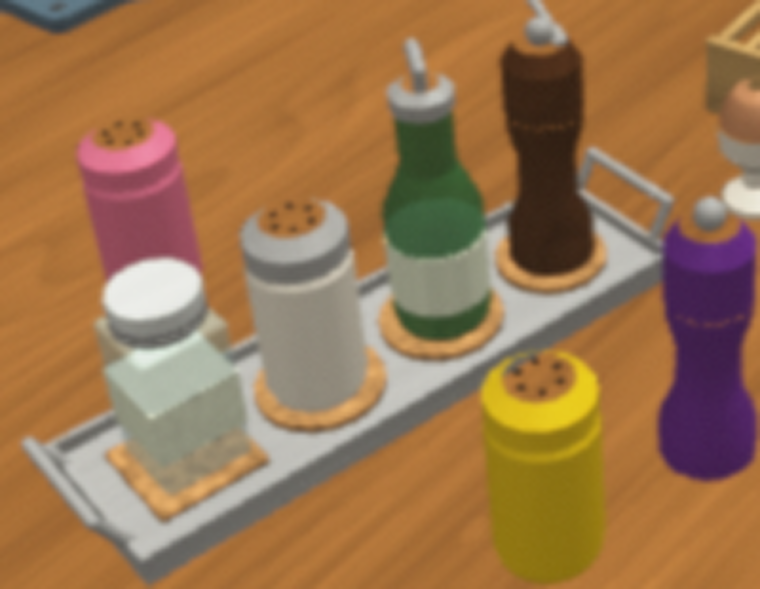

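The crops confirm it. In the tray are mill, oil, salt (steel cap, white) and spice. The purple, pink and yellow ones stand outside.

```bash
python3 - <<'E'
from h import *
np.set_printoptions(precision=1,suppress=True)
f1=lambda x,y:(335+(x+.5)/4.4-.5,165+(y+.5)/4.4-.5)
f2=lambda x,y:(135+(x+.5)/4.8-.5,160+(y+.5)/4.8-.5)
f3=lambda x,y:(155+(x+.5)/3.8-.5,170+(y+.5)/3.8-.5)
def frame(P,nm):
    P=np.array(P)[:,:2]; c=P.mean(0); L=((P[0]+P[3])-(P[1]+P[2]))/2; W=((P[0]+P[1])-(P[3]+P[2]))/2
    th=np.degrees(np.arctan2(-L[0],L[1])); th2=np.degrees(np.arctan2(W[1],W[0]))
    print(nm,"centre",c,"L",np.linalg.norm(L),"W",np.linalg.norm(W),"theta",th,th2)
    return c,np.radians(th)
cc=frame([onz("top",*f1(*p),16) for p in[(92,63),(708,197),(682,382),(53,243)]],"caddy")
cr=frame([onz("top",*f2(*p),50) for p in[(53,88),(732,49),(740,240),(55,277)]],"rack")
def places(c,th):
    return [c+y*np.array([-np.sin(th),np.cos(th)]) for y in(105,35,-35,-105)]
print("caddy places");print(np.array(places(*cc)));print("rack cells");print(np.array(places(*cr)))
for n,t,z,s in[("mill",(198,130),146,(540,31)),("oil",(370,163),148,(420,92)),("salt",(515,218),108,(292,222)),("spice",(677,250),107,(155,287))]:
    print(n,onz("top",*f1(*t),z),*tri(f3(*s),f1(*t)))
E
```

```text
caddy centre [ 501.9 -214.8] L 299.1597724381315 W 89.09114485063859 theta -11.425379504554067 -10.9727930712653
rack centre [532.7 207. ] L 289.76240344522876 W 81.75323793251266 theta 4.336391827948723 4.930541913112617
caddy places
[[ 522.7 -111.9]
 [ 508.8 -180.5]
 [ 494.9 -249.1]
 [ 481.1 -317.7]]
rack cells
[[524.8 311.7]
 [530.1 241.9]
 [535.4 172.1]
 [540.7 102.3]]
mill [ 521.7 -109.4  146. ] [ 522.3 -108.7  146.6] 1.8735560229053367
oil [ 509.3 -177.7  148. ] [ 510.1 -178.3  144.5] 0.7452290649101823
salt [ 493.1 -247.8  108. ] [ 493.6 -247.7  107.2] 1.0766894623083207
spice [ 481.1 -315.4  107. ] [ 481.5 -313.7  109.2] 1.958474603064214
```

Checks pass. Tray measures 299×89 against 300×90 and the rack 290×82 against 291×84. Triangulated heights agree with the given sizes to within about 4 mm, and object tops match their tray places to within 3 mm. Order is mill → 1, oil → 2, salt → 3, spice → 4. I'll move them in that order, so no carried thing passes over another.

```bash
cat >> h.py <<'E'
def plan(x,y,z,yaw):
    from scipy.spatial.transform import Rotation as Ro
    s=telemetry.get_obs(); r=s["tcp_rot"]; R=Ro.from_euler("xyz",r,degrees=True).as_matrix()
    d=R.T@(np.array([x,y,z])-s["tool_pos"])
    print("t",round(s["time_s"],2),"pos",np.round(s["tool_pos"],1),"rot",np.round(r,1),"open",round(s["opening"],3),"F",np.round(s["ft_force"],1),"| shift mm",np.round(d,1),"turn",round(-((yaw-r[2]+180)%360-180),1))
E
python3 -c "
from h import *
plan(522,-110,215,78.8)"
```

```text
t 0.1 pos [ 208.5 -615.1  230.5] rot [-179.9    0.    18.7] open 1.003 F [-0.5 -0.4 -0.4] | shift mm [ 459.1 -377.6   16. ] turn -60.1
```

apply_moves([
  [100, 0.046, -0.038, 0.002, -6],
  [100, 0.092, -0.076, 0.003, -12],
  [100, 0.138, -0.113, 0.005, -18],
  [100, 0.184, -0.151, 0.006, -24],
  [100, 0.23, -0.189, 0.008, -30],
  [100, 0.276, -0.227, 0.01, -36],
  [100, 0.322, -0.264, 0.011, -42],
  [100, 0.367, -0.302, 0.013, -48],
  [100, 0.413, -0.34, 0.014, -54],
  [100, 0.459, -0.378, 0.016, -60],
])

```text
time_s: 1.35
tool_pos: [522.6, -108.7, 215.2]
tcp_rot: [-180.0, 0.0, 78.9]
ft_force: [1.1, -1.3, -0.4]
opening: 0.999
```

```bash
python3 -c "
from h import *
plan(522,-110,94,78.8)
import cv2
cv2.imwrite('pics/top1.png',eyes.capture('top')[100:300,250:560,::-1].repeat(2,0).repeat(2,1))
plan(522,-110,94,78.8)"
```

```text
t 1.35 pos [ 522.6 -108.7  215.2] rot [-180.     0.    78.9] open 0.999 F [ 1.1 -1.3 -0.4] | shift mm [ -1.3  -0.4 121.2] turn 0.1
t 1.4 pos [526.6 -99.1 215.5] rot [179.8  -0.4  79.7] open 1.0 F [3.1 7.7 0.6] | shift mm [-12.4  -2.9 121.5] turn 0.9
```

View pics/top1.png

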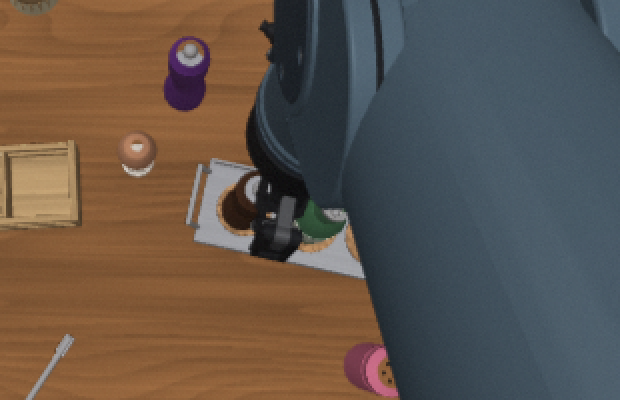

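The picture was taken while the arm was still moving: the gripper is beside the mill because of parallax, and it overshot afterwards. I'll let it settle, then descend.

apply_moves([
  [100, 0, 0, 0.01, 0],
  [100, 0, 0, 0.02, 0],
  [100, 0, 0, 0.025, 0],
  [100, 0, 0, 0.025, 0],
  [100, 0, 0, 0.025, 0],
])

```text
time_s: 2.02
tool_pos: [522.0, -110.7, 190.5]
tcp_rot: [180.0, 0.0, 78.7]
ft_force: [0.1, 0.1, -0.3]
opening: 0.999
```

```bash
python3 -c "
from h import *
plan(522,-110,94,78.8)
import cv2
cv2.imwrite('pics/sc1.png',eyes.capture('scene')[100:300,150:400,::-1].repeat(3,0).repeat(3,1))"
```

```text
t 2.02 pos [ 522.  -110.7  190.5] rot [180.    0.   78.7] open 0.999 F [ 0.1  0.1 -0.3] | shift mm [ 0.7 -0.2 96.5] turn -0.1
```

View pics/sc1.png

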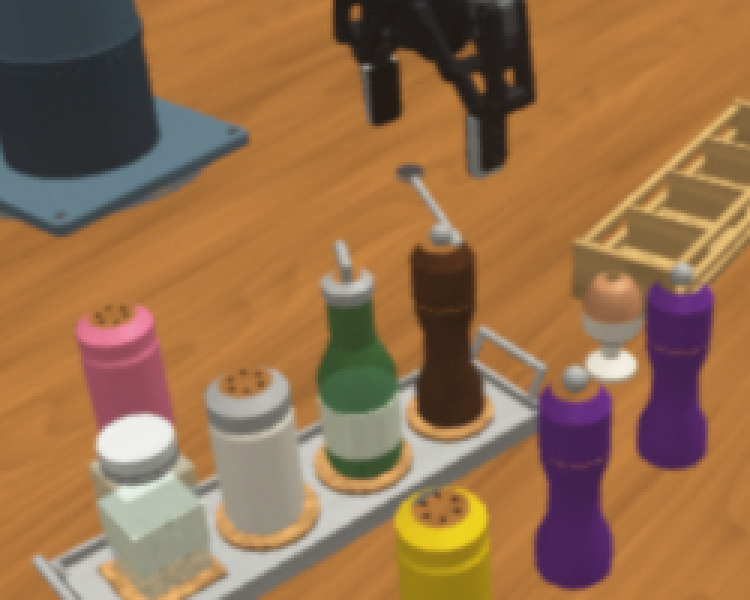

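The fingers sit either side of the mill at (380,100) and (487,140), with the mill head at (440,280) below the middle. Descending and gripping.

apply_moves([
  [100, 0.001, 0, 0.02, 0],
  [100, 0.001, 0, 0.05, 0],
  [100, 0.001, 0, 0.075, 0],
  [100, 0.001, 0, 0.09, 0],
  [100, 0.001, 0, 0.096, 0],
  [100, 0.001, 0, 0.096, 0],
  [60, 0.001, 0, 0.096, 0],
  [40, 0.001, 0, 0.096, 0],
  [20, 0.001, 0, 0.096, 0],
  [0, 0.001, 0, 0.096, 0],
], grip_force=45)

```text
time_s: 3.32
tool_pos: [522.5, -109.3, 95.0]
tcp_rot: [180.0, 0.0, 78.7]
ft_force: [-1.4, 0.9, 5.0]
opening: 0.457
```

apply_moves([
  [0, 0, 0, 0, 0],
  [0, 0, 0, 0, 0],
  [0, 0, 0, 0, 0],
  [0, 0, 0, -0.005, 0],
  [0, 0, 0, -0.01, 0],
  [0, 0, 0, -0.015, 0],
])

```text
time_s: 4.08
tool_pos: [522.2, -109.3, 109.6]
tcp_rot: [180.0, 0.0, 78.7]
ft_force: [0.1, 0.7, -1.1]
opening: 0.454
```

```bash
python3 -c "
from h import *
plan(524,311,220,94.5)
import cv2
cv2.imwrite('pics/sc2.png',eyes.capture('scene')[100:300,150:400,::-1].repeat(3,0).repeat(3,1))"
```

```text
t 4.08 pos [ 522.2 -109.3  109.6] rot [180.    0.   78.7] open 0.454 F [ 0.1  0.7 -1.1] | shift mm [ 412.5  -80.4 -110.4] turn -15.8
```

View pics/sc2.png

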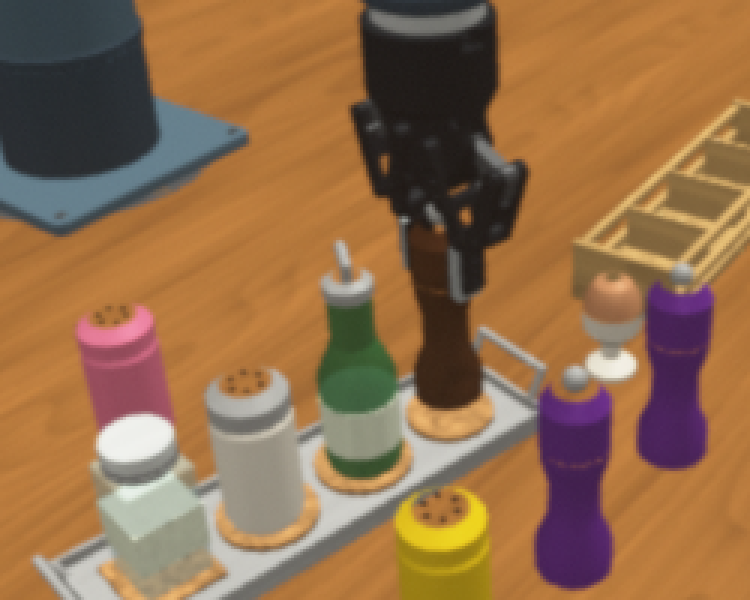

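Mill is lifted upright off its coaster (450,415), opening about 39 mm as expected. Carrying it to cell 1.

apply_moves([
  [0, 0, 0, -0.025, 0],
  [0, 0, 0, -0.055, 0],
  [0, 0.01, -0.002, -0.08, 0],
  [0, 0.035, -0.007, -0.09, -1],
  [0, 0.07, -0.014, -0.09, -2.5],
  [0, 0.11, -0.021, -0.09, -4],
  [0, 0.15, -0.029, -0.09, -6],
  [0, 0.19, -0.037, -0.09, -7.5],
  [0, 0.23, -0.045, -0.09, -9],
  [0, 0.27, -0.053, -0.09, -10.5],
])

```text
time_s: 5.38
tool_pos: [521.7, 168.6, 198.6]
tcp_rot: [-179.9, -0.0, 89.4]
ft_force: [0.2, -0.4, -1.5]
opening: 0.453
```

apply_moves([
  [0, 0.039, -0.0, 0, -1.5],
  [0, 0.078, 0, 0, -3],
  [0, 0.108, 0, 0, -4],
  [0, 0.126, 0, 0, -5],
  [0, 0.134, 0, 0, -5],
  [0, 0.134, 0, 0, -5],
  [0, 0.134, 0, 0, -5],
  [0, 0.134, 0, 0, -5],
])

```text
time_s: 6.38
tool_pos: [525.2, 298.7, 199.3]
tcp_rot: [180.0, 0.0, 94.1]
ft_force: [-0.2, 0.4, -0.8]
opening: 0.452
```

```bash
python3 -c "
from h import *
plan(524.5,311,92,94.5)
import cv2
cv2.imwrite('pics/sc3.png',eyes.capture('scene')[20:220,270:520,::-1].repeat(3,0).repeat(3,1))
cv2.imwrite('pics/top3.png',eyes.capture('top')[130:250,100:320,::-1].repeat(3,0).repeat(3,1))"
```

```text
t 6.38 pos [525.2 298.7 199.3] rot [180.    0.   94.1] open 0.452 F [-0.2  0.4 -0.8] | shift mm [ 12.3   0.2 107.3] turn -0.4
```

View pics/sc3.png

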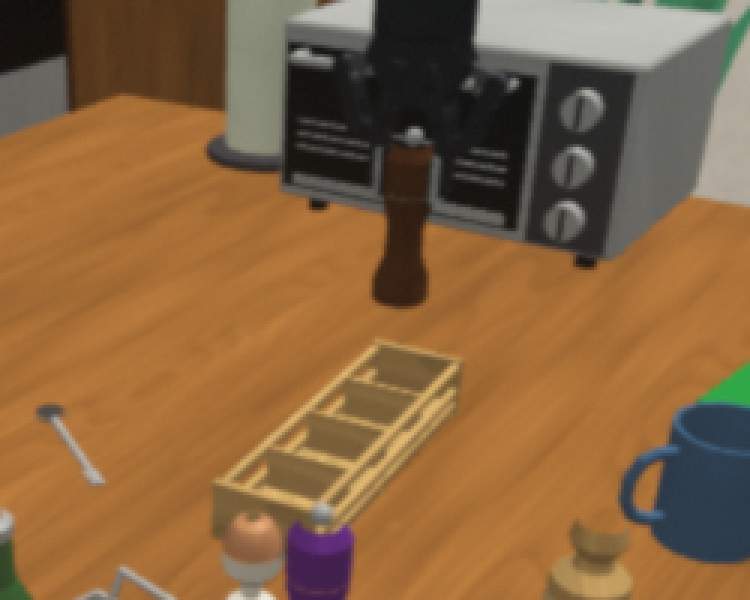

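View pics/top3.png

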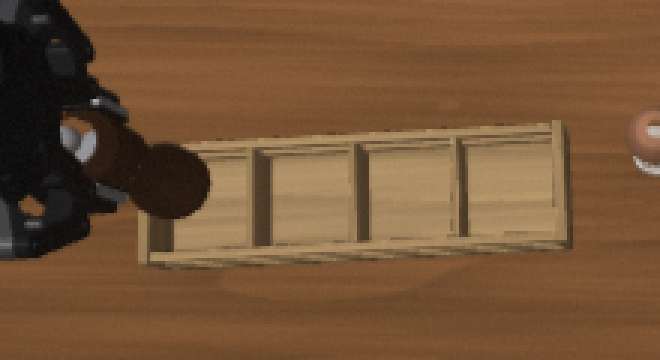

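Mill hangs upright over the rack (400,290 in the scene crop). Shifting 12 mm over, settling and checking its base position before it enters the cell.

apply_moves([
  [0, 0.006, 0, 0.01, -0.4],
  [0, 0.012, 0, 0.025, -0.4],
  [0, 0.012, 0, 0.04, -0.4],
  [0, 0.012, 0, 0.048, -0.4],
  [0, 0.012, 0, 0.05, -0.4],
  [0, 0.012, 0, 0.05, -0.4],
  [0, 0.012, 0, 0.05, -0.4],
])

```text
time_s: 7.35
tool_pos: [524.3, 312.0, 149.8]
tcp_rot: [180.0, -0.0, 94.6]
ft_force: [0.3, 0.2, -1.5]
opening: 0.456
```

```bash
python3 -c "
from h import *
plan(524.5,311,92,94.5)
import cv2
cv2.imwrite('pics/sc4.png',eyes.capture('scene')[80:220,300:460,::-1].repeat(4,0).repeat(4,1))
cv2.imwrite('pics/top4.png',eyes.capture('top')[130:250,100:320,::-1].repeat(3,0).repeat(3,1))
for z in (67,):
  c=np.array([524.8,311.7,z]); print(proj('scene',c),proj('top',c))"
```

```text
t 7.35 pos [524.3 312.  149.8] rot [180.   -0.   94.6] open 0.456 F [ 0.3  0.2 -1.5] | shift mm [-1.   0.1 57.8] turn 0.1
[402.7350876  136.38014512] [161.96333327 195.04134636]
```

View pics/sc4.png

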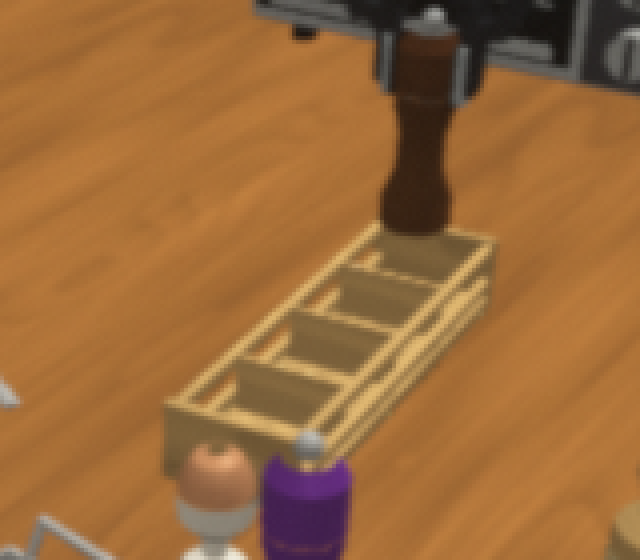

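View pics/top4.png

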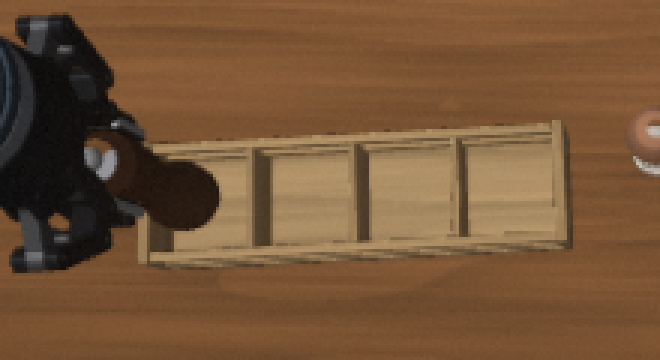

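Base centre is predicted at (411,226) in the scene crop and (186,195) in the top crop. It's seen at about (415,222) and (185,197), so it's centred. Lowering gently.

apply_moves([
  [0, 0, 0, 0.015, 0],
  [0, 0, 0, 0.03, 0],
  [0, 0, 0, 0.04, 0],
  [0, 0, 0, 0.048, 0],
  [0, 0, 0, 0.052, 0],
  [0, 0, 0, 0.055, 0],
  [0, 0, 0, 0.057, 0],
  [0, 0, 0, 0.058, 0],
  [0, 0, 0, 0.059, 0],
  [0, 0, 0, 0.059, 0],
])

```text
time_s: 8.7
tool_pos: [524.2, 312.3, 92.0]
tcp_rot: [179.9, -0.0, 94.6]
ft_force: [-3.9, -2.5, 12.1]
opening: 0.456
```

Contact at z 92 as predicted. Releasing slowly.

apply_moves([
  [48, 0, 0, 0, 0],
  [52, 0, 0, 0, 0],
  [58, 0, 0, 0, 0],
  [66, 0, 0, 0, 0],
  [75, 0, 0, 0, 0],
  [75, 0, 0, 0, 0],
  [75, 0, 0, -0.015, 0],
  [75, 0, 0, -0.045, 0],
  [85, 0, 0, -0.085, 0],
  [100, 0, 0, -0.125, 0],
])

```text
time_s: 9.95
tool_pos: [523.9, 312.0, 217.6]
tcp_rot: [180.0, -0.0, 94.6]
ft_force: [0.9, 0.5, 1.1]
opening: 0.997
```

```bash
python3 -c "
from h import *
plan(509.5,-179.5,217,78.8)
import cv2
cv2.imwrite('pics/sc5.png',eyes.capture('scene')[80:220,300:460,::-1].repeat(4,0).repeat(4,1))"
```

```text
t 9.95 pos [523.9 312.  217.6] rot [180.   -0.   94.6] open 0.997 F [0.9 0.5 1.1] | shift mm [-4.887e+02 -5.410e+01  4.000e-01] turn 15.8
```

View pics/sc5.png

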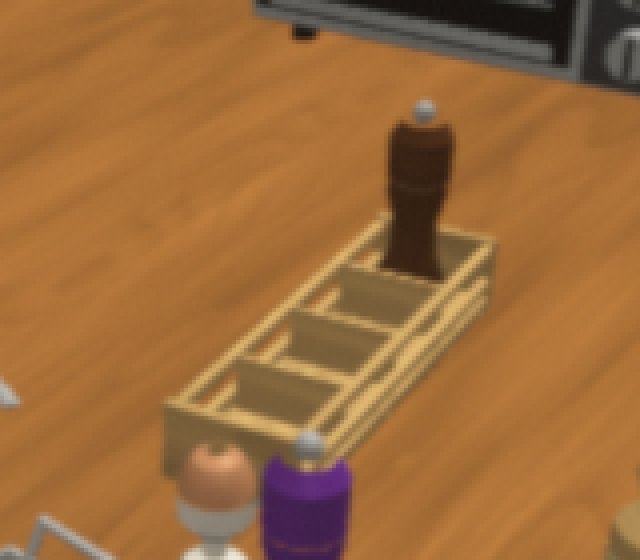

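Mill stands upright in cell 1 at (415,200). Next is the oil.

apply_moves([
  [100, -0.03, -0.003, 0, 1],
  [100, -0.075, -0.008, 0, 2.5],
  [100, -0.13, -0.014, 0, 4],
  [100, -0.185, -0.02, 0, 6],
  [100, -0.24, -0.027, 0, 8],
  [100, -0.295, -0.033, 0, 10],
  [100, -0.35, -0.039, 0, 12],
  [100, -0.405, -0.045, 0, 14],
  [100, -0.45, -0.05, 0, 15],
  [100, -0.475, -0.053, 0, 15.8],
])

```text
time_s: 11.25
tool_pos: [509.3, -168.4, 216.0]
tcp_rot: [179.9, 0.0, 78.6]
ft_force: [-1.3, 0.2, -0.4]
opening: 1.003
```

apply_moves([
  [100, -0.01, 0, 0.005, 0],
  [100, -0.013, 0, 0.01, 0],
  [100, -0.013, 0, 0.015, 0],
  [100, -0.013, 0, 0.015, 0],
  [100, -0.013, 0, 0.015, 0],
])

```text
time_s: 11.88
tool_pos: [507.1, -177.8, 200.3]
tcp_rot: [180.0, -0.0, 78.9]
ft_force: [0.4, -0.4, 0.0]
opening: 0.999
```

```bash
python3 -c "
from h import *
plan(509.5,-179,100,78.8)
import cv2
cv2.imwrite('pics/sc6.png',eyes.capture('scene')[100:300,150:400,::-1].repeat(3,0).repeat(3,1))"
```

```text
t 11.88 pos [ 507.1 -177.8  200.3] rot [180.   -0.   78.9] open 0.999 F [ 0.4 -0.4  0. ] | shift mm [ -0.7   2.5 100.3] turn 0.1
```

View pics/sc6.png

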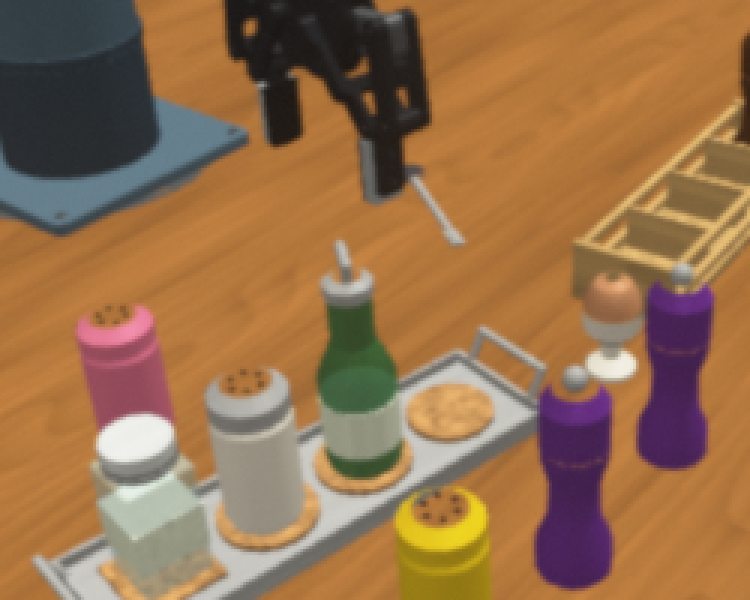

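apply_moves([
  [100, 0, 0.002, 0.02, 0],
  [100, 0, 0.0025, 0.05, 0],
  [100, 0, 0.0025, 0.078, 0],
  [100, 0, 0.0025, 0.094, 0],
  [100, 0, 0.0025, 0.1, 0],
  [90, 0, 0.0025, 0.1, 0],
  [60, 0, 0.0025, 0.1, 0],
  [40, 0, 0.0025, 0.1, 0],
  [20, 0, 0.0025, 0.1, 0],
  [0, 0, 0.0025, 0.1, 0],
], grip_force=45)

```text
time_s: 13.18
tool_pos: [510.0, -179.3, 100.9]
tcp_rot: [179.9, 0.0, 78.8]
ft_force: [-0.2, 1.0, 5.1]
opening: 0.324
```

apply_moves([
  [0, 0, 0, 0, 0],
  [0, 0, 0, 0, 0],
  [0, 0, 0, 0, 0],
  [0, 0, 0, -0.005, 0],
  [0, 0, 0, -0.01, 0],
  [0, 0, 0, -0.015, 0],
])

```text
time_s: 13.92
tool_pos: [509.1, -179.1, 115.4]
tcp_rot: [-180.0, -0.0, 78.8]
ft_force: [0.1, -0.5, -1.4]
opening: 0.321
```

```bash
python3 -c "
from h import *
plan(530,241.5,200,94.5)
import cv2
cv2.imwrite('pics/sc7.png',eyes.capture('scene')[100:300,150:400,::-1].repeat(3,0).repeat(3,1))"
```

```text
t 13.93 pos [ 509.1 -179.1  115.4] rot [-180.    -0.    78.8] open 0.321 F [ 0.1 -0.5 -1.4] | shift mm [416.6 -61.  -84.5] turn -15.7
```

View pics/sc7.png

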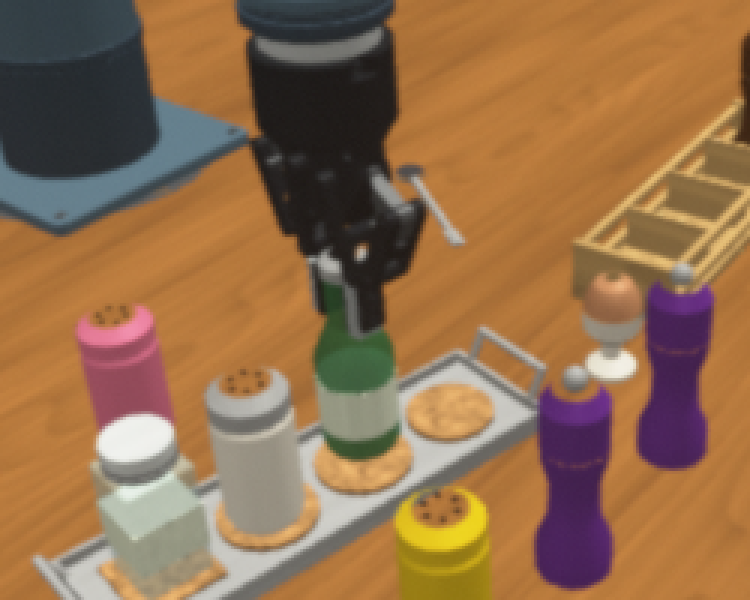

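Oil is lifted upright by the neck, clear of its coaster (362,465). Carrying it to cell 2.

apply_moves([
  [0, 0, 0, -0.025, 0],
  [0, 0, 0, -0.055, 0],
  [0, 0.01, -0.0015, -0.078, 0],
  [0, 0.035, -0.005, -0.085, -1],
  [0, 0.07, -0.01, -0.085, -2.5],
  [0, 0.11, -0.016, -0.085, -4],
  [0, 0.15, -0.022, -0.085, -6],
  [0, 0.19, -0.028, -0.085, -7.5],
  [0, 0.23, -0.034, -0.085, -9],
  [0, 0.27, -0.039, -0.085, -10.5],
])

```text
time_s: 15.22
tool_pos: [522.1, 96.1, 199.5]
tcp_rot: [-179.9, -0.0, 89.5]
ft_force: [1.0, -0.8, -2.4]
opening: 0.316
```

```bash
python3 -c "
from h import *
plan(530,241.5,200,94.5)"
```

```text
t 15.22 pos [522.1  96.1 199.5] rot [-179.9   -0.    89.5] open 0.316 F [ 1.  -0.8 -2.4] | shift mm [145.5   6.7  -0.5] turn -5.0
```

apply_moves([
  [0, 0.039, 0.002, 0, -1.5],
  [0, 0.078, 0.004, 0, -3],
  [0, 0.112, 0.005, 0, -4],
  [0, 0.135, 0.006, 0, -5],
  [0, 0.148, 0.006, 0, -5],
  [0, 0.148, 0.006, 0.02, -5],
  [0, 0.148, 0.006, 0.04, -5],
  [0, 0.148, 0.006, 0.045, -5],
  [0, 0.148, 0.006, 0.045, -5],
  [0, 0.148, 0.006, 0.045, -5],
])

```text
time_s: 16.48
tool_pos: [531.6, 241.2, 155.8]
tcp_rot: [179.9, -0.0, 94.3]
ft_force: [-1.0, -0.4, -2.2]
opening: 0.319
```

```bash
python3 -c "
from h import *
plan(530,241.7,97.5,94.5)
import cv2
cv2.imwrite('pics/sc8.png',eyes.capture('scene')[80:220,300:460,::-1].repeat(4,0).repeat(4,1))
cv2.imwrite('pics/top8.png',eyes.capture('top')[130:250,100:320,::-1].repeat(3,0).repeat(3,1))
z=telemetry.get_obs()['tool_pos'][2]-87.7
c=np.array([530.1,241.9,z]); print((proj('scene',c)-[300,80])*4,(proj('top',c)-[100,130])*3)"
```

```text
t 16.48 pos [531.6 241.2 155.8] rot [179.9  -0.   94.3] open 0.319 F [-1.  -0.4 -2.2] | shift mm [ 0.6 -1.7 58.3] turn -0.2
[365.49804833 266.10765055] [290.39046686 188.95030106]
```

View pics/sc8.png

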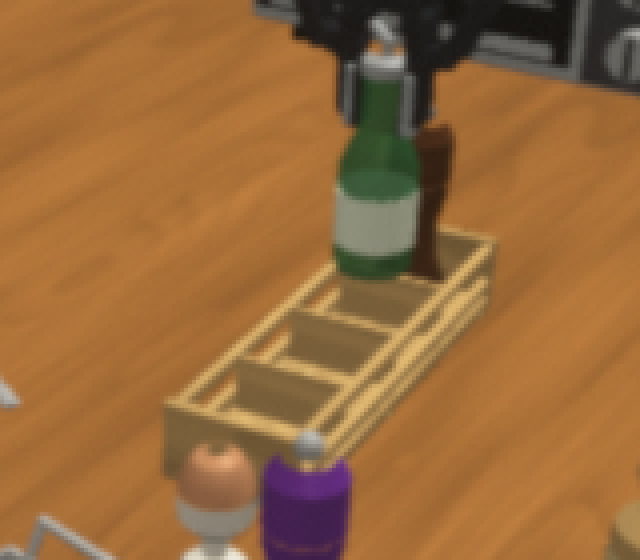

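View pics/top8.png

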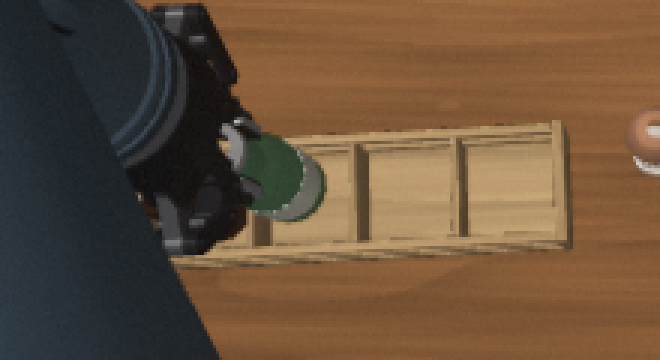

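Predicted base centre is (365,266) scene and (290,189) top. It's seen at about (374,267) and (291,186), so it's 2–3 mm too far in +x. I'll correct that while lowering.

apply_moves([
  [0, 0, -0.0025, 0.01, 0],
  [0, 0, -0.0025, 0.025, 0],
  [0, 0, -0.0025, 0.038, 0],
  [0, 0, -0.0025, 0.047, 0],
  [0, 0, -0.0025, 0.052, 0],
  [0, 0, -0.0025, 0.055, 0],
  [0, 0, -0.0025, 0.057, 0],
  [0, 0, -0.0025, 0.058, 0],
  [0, 0, -0.0025, 0.059, 0],
  [0, 0, -0.0025, 0.059, 0],
])

```text
time_s: 17.82
tool_pos: [529.3, 241.5, 97.9]
tcp_rot: [179.9, -0.0, 94.3]
ft_force: [-2.6, -1.8, 9.3]
opening: 0.322
```

apply_moves([
  [34, 0, 0, 0, 0],
  [40, 0, 0, 0, 0],
  [48, 0, 0, 0, 0],
  [58, 0, 0, 0, 0],
  [70, 0, 0, 0, 0],
  [70, 0, 0, 0, 0],
  [70, 0, 0, -0.015, 0],
  [70, 0, 0, -0.045, 0],
  [85, 0, 0, -0.085, 0],
  [100, 0, 0, -0.12, 0],
])

```text
time_s: 19.08
tool_pos: [528.9, 241.3, 218.8]
tcp_rot: [179.9, -0.0, 94.3]
ft_force: [0.5, 0.9, -0.3]
opening: 0.998
```

```bash
python3 -c "
from h import *
plan(494,-248,217,78.8)
import cv2
cv2.imwrite('pics/sc9.png',eyes.capture('scene')[80:220,300:460,::-1].repeat(4,0).repeat(4,1))"
```

```text
t 19.07 pos [528.9 241.3 218.8] rot [179.9  -0.   94.3] open 0.998 F [ 0.5  0.9 -0.3] | shift mm [-485.3  -71.8    1.4] turn 15.5
```

View pics/sc9.png

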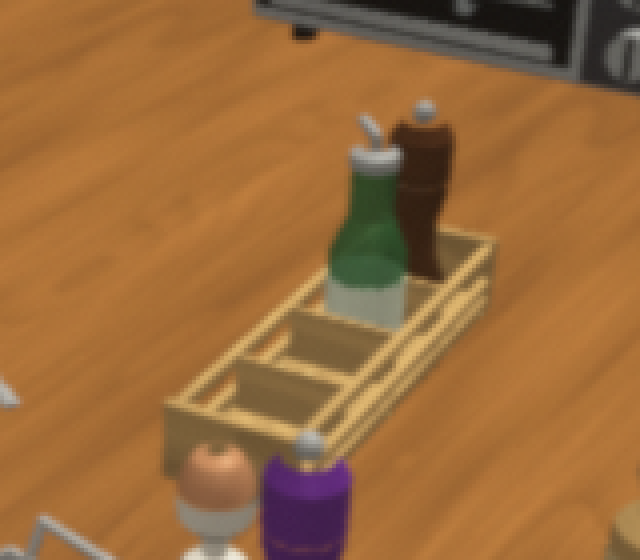

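Oil stands upright in cell 2 (366,250). Next is the salt.

apply_moves([
  [100, -0.03, -0.004, 0, 1],
  [100, -0.075, -0.011, 0, 2.5],
  [100, -0.13, -0.019, 0, 4],
  [100, -0.185, -0.027, 0, 6],
  [100, -0.24, -0.035, 0, 8],
  [100, -0.295, -0.044, 0, 10],
  [100, -0.35, -0.052, 0, 12],
  [100, -0.405, -0.06, 0, 14],
  [100, -0.45, -0.067, 0, 15],
  [100, -0.475, -0.07, 0, 15.5],
])

```text
time_s: 20.38
tool_pos: [494.1, -240.9, 217.1]
tcp_rot: [180.0, 0.1, 78.6]
ft_force: [-0.1, -0.1, -0.4]
opening: 1.002
```

apply_moves([
  [100, -0.008, 0.001, 0.005, 0],
  [100, -0.01, 0.002, 0.02, 0],
  [100, -0.01, 0.002, 0.045, 0],
  [100, -0.01, 0.002, 0.06, 0],
  [100, -0.01, 0.002, 0.065, 0],
  [100, -0.01, 0.002, 0.065, 0],
  [100, -0.01, 0.002, 0.065, 0],
])

```text
time_s: 21.25
tool_pos: [495.3, -248.2, 152.0]
tcp_rot: [179.9, 0.0, 78.8]
ft_force: [-0.2, 0.1, 1.1]
opening: 1.0
```

```bash
python3 -c "
from h import *
plan(494,-248.3,54,78.8)
import cv2
cv2.imwrite('pics/sc10.png',eyes.capture('scene')[100:300,150:400,::-1].repeat(3,0).repeat(3,1))"
```

```text
t 21.25 pos [ 495.3 -248.2  152. ] rot [179.9   0.   78.8] open 1.0 F [-0.2  0.1  1.1] | shift mm [-0.4 -1.3 98. ] turn 0.0
```

View pics/sc10.png

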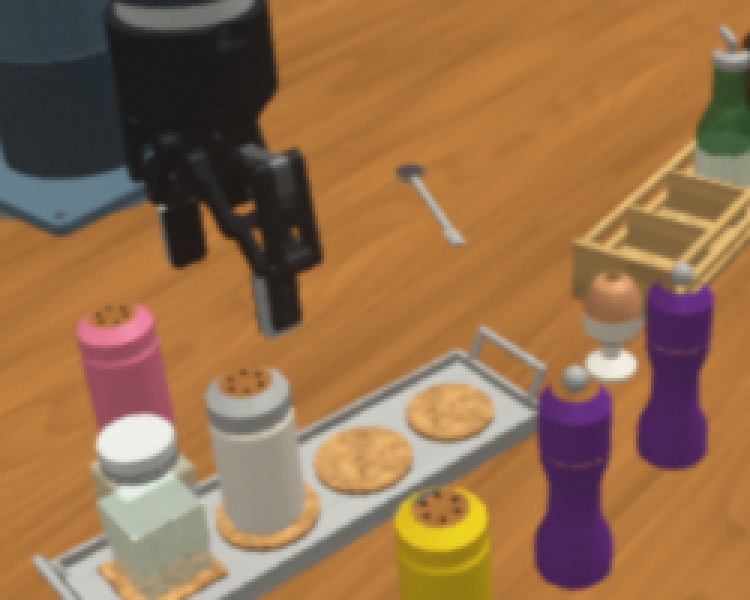

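apply_moves([
  [100, 0, -0.001, 0.02, 0],
  [100, 0, -0.001, 0.05, 0],
  [100, 0, -0.001, 0.078, 0],
  [100, 0, -0.001, 0.092, 0],
  [100, 0, -0.001, 0.098, 0],
  [90, 0, -0.001, 0.098, 0],
  [70, 0, -0.001, 0.098, 0],
  [55, 0, -0.001, 0.098, 0],
  [30, 0, -0.001, 0.098, 0],
  [0, 0, -0.001, 0.098, 0],
], grip_force=45)

```text
time_s: 22.55
tool_pos: [494.5, -248.2, 54.3]
tcp_rot: [179.9, 0.0, 78.8]
ft_force: [-0.8, 1.0, 5.4]
opening: 0.55
```

apply_moves([
  [0, 0, 0, 0, 0],
  [0, 0, 0, 0, 0],
  [0, 0, 0, 0, 0],
  [0, 0, 0, -0.005, 0],
  [0, 0, 0, -0.01, 0],
  [0, 0, 0, -0.015, 0],
])

```text
time_s: 23.3
tool_pos: [493.6, -247.9, 68.6]
tcp_rot: [-180.0, 0.0, 78.8]
ft_force: [-0.1, 0.4, -2.0]
opening: 0.55
```

```bash
python3 -c "
from h import *
plan(535.4,172,164,94.5)
import cv2
cv2.imwrite('pics/sc11.png',eyes.capture('scene')[100:300,150:400,::-1].repeat(3,0).repeat(3,1))"
```

```text
t 23.3 pos [ 493.6 -247.9   68.6] rot [-180.     0.    78.8] open 0.55 F [-0.1  0.4 -2. ] | shift mm [420.  -40.4 -95.4] turn -15.7
```

View pics/sc11.png

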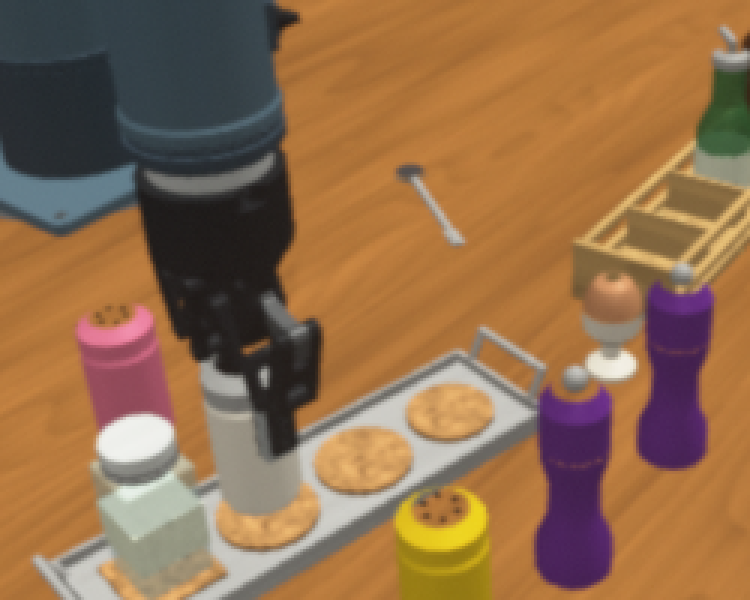

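Salt is lifted off its coaster (267,518). Carrying it to cell 3.

apply_moves([
  [0, 0, 0, -0.025, 0],
  [0, 0, 0, -0.055, 0],
  [0, 0.01, -0.001, -0.08, 0],
  [0, 0.035, -0.003, -0.092, -1],
  [0, 0.07, -0.007, -0.095, -2.5],
  [0, 0.11, -0.01, -0.095, -4],
  [0, 0.15, -0.014, -0.095, -6],
  [0, 0.19, -0.018, -0.095, -7.5],
  [0, 0.23, -0.022, -0.095, -9],
  [0, 0.27, -0.026, -0.095, -10.5],
])

```text
time_s: 24.6
tool_pos: [519.6, 24.9, 162.8]
tcp_rot: [-179.9, -0.0, 89.5]
ft_force: [0.5, 0.4, -1.8]
opening: 0.55
```

```bash
python3 -c "
from h import *
plan(535.4,172,164,94.5)"
```

```text
t 24.6 pos [519.6  24.9 162.8] rot [-179.9   -0.    89.5] open 0.55 F [ 0.5  0.4 -1.8] | shift mm [147.3  14.5  -1.2] turn -5.0
```

apply_moves([
  [0, 0.039, 0.004, 0, -1.5],
  [0, 0.078, 0.008, 0, -3],
  [0, 0.112, 0.011, 0, -4],
  [0, 0.136, 0.013, 0, -5],
  [0, 0.149, 0.014, 0, -5],
  [0, 0.149, 0.014, 0.02, -5],
  [0, 0.149, 0.014, 0.045, -5],
  [0, 0.149, 0.014, 0.055, -5],
  [0, 0.149, 0.014, 0.055, -5],
  [0, 0.149, 0.014, 0.055, -5],
])

```text
time_s: 25.85
tool_pos: [536.8, 171.1, 109.1]
tcp_rot: [179.9, -0.0, 94.3]
ft_force: [-0.9, 1.0, -2.1]
opening: 0.55
```

```bash
python3 -c "
from h import *
plan(535.4,172,51,94.5)
import cv2
cv2.imwrite('pics/sc12.png',eyes.capture('scene')[80:220,300:460,::-1].repeat(4,0).repeat(4,1))
cv2.imwrite('pics/top12.png',eyes.capture('top')[130:250,100:320,::-1].repeat(3,0).repeat(3,1))
z=telemetry.get_obs()['tool_pos'][2]-41.2
c=np.array([535.4,172.1,z]); print((proj('scene',c)-[300,80])*4,(proj('top',c)-[100,130])*3)"
```

```text
t 25.85 pos [536.8 171.1 109.1] rot [179.9  -0.   94.3] open 0.55 F [-0.9  1.  -2.1] | shift mm [ 1.  -1.4 58.1] turn -0.2
[315.32842097 313.06493389] [395.84856192 183.13433724]
```

View pics/sc12.png

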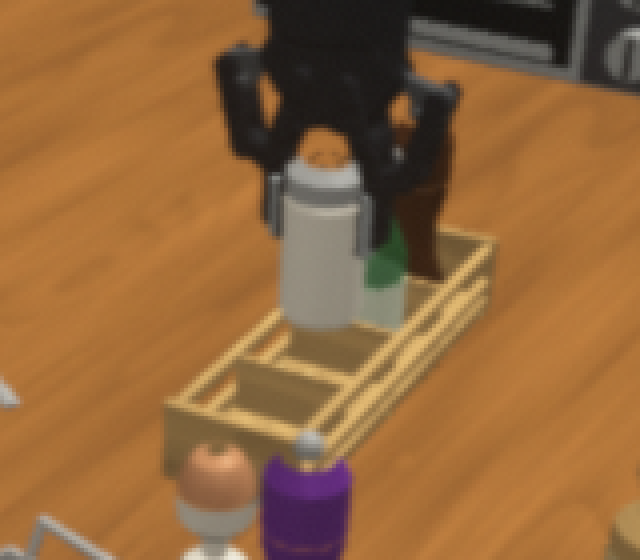

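View pics/top12.png

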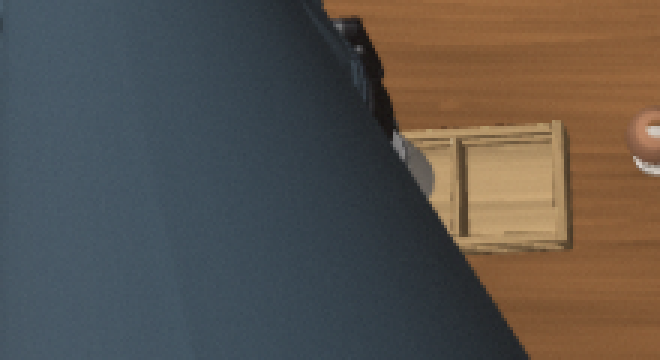

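Predicted base centre is (315,313) and it's seen at about (320,314). Correcting about 1.5 mm and lowering.

apply_moves([
  [0, 0.001, -0.002, 0.01, 0],
  [0, 0.001, -0.002, 0.025, 0],
  [0, 0.001, -0.002, 0.038, 0],
  [0, 0.001, -0.002, 0.047, 0],
  [0, 0.001, -0.002, 0.052, 0],
  [0, 0.001, -0.002, 0.055, 0],
  [0, 0.001, -0.002, 0.057, 0],
  [0, 0.001, -0.002, 0.058, 0],
  [0, 0.001, -0.002, 0.059, 0],
  [0, 0.001, -0.002, 0.059, 0],
])

```text
time_s: 27.2
tool_pos: [534.6, 171.9, 51.2]
tcp_rot: [180.0, 0.0, 94.3]
ft_force: [-6.3, -2.6, 16.1]
opening: 0.547
```

apply_moves([
  [57, 0, 0, 0, 0],
  [60, 0, 0, 0, 0],
  [65, 0, 0, 0, 0],
  [72, 0, 0, 0, 0],
  [80, 0, 0, 0, 0],
  [80, 0, 0, 0, 0],
  [80, 0, 0, -0.015, 0],
  [80, 0, 0, -0.045, 0],
  [90, 0, 0, -0.085, 0],
  [100, 0, 0, -0.12, 0],
])

```text
time_s: 28.45
tool_pos: [534.4, 172.0, 171.7]
tcp_rot: [179.9, -0.0, 94.3]
ft_force: [0.4, 1.1, -0.6]
opening: 1.0
```

```bash
python3 -c "
from h import *
plan(481.3,-316,180,78.8)
import cv2
cv2.imwrite('pics/sc13.png',eyes.capture('scene')[80:220,300:460,::-1].repeat(4,0).repeat(4,1))"
```

```text
t 28.45 pos [534.4 172.  171.7] rot [179.9  -0.   94.3] open 1.0 F [ 0.4  1.1 -0.6] | shift mm [-482.5  -89.9   -8.6] turn 15.5
```

View pics/sc13.png

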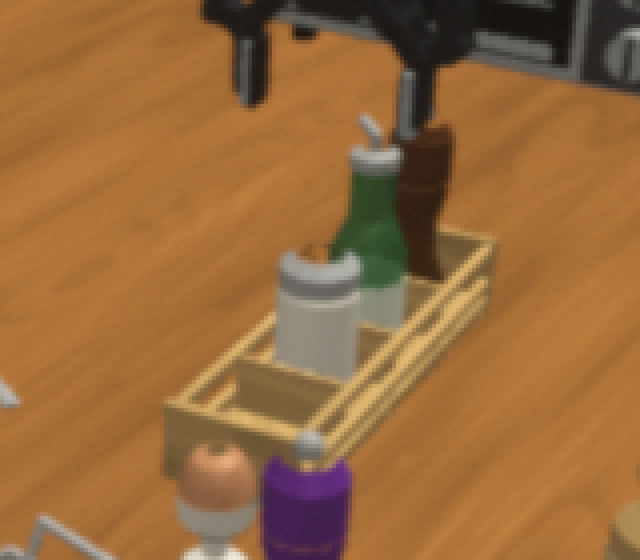

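Salt stands upright in cell 3. Last is the spice jar.

apply_moves([
  [100, -0.03, -0.006, -0.003, 1],
  [100, -0.075, -0.014, -0.006, 2.5],
  [100, -0.13, -0.024, -0.008, 4],
  [100, -0.185, -0.034, -0.008, 6],
  [100, -0.24, -0.045, -0.008, 8],
  [100, -0.295, -0.055, -0.008, 10],
  [100, -0.35, -0.065, -0.008, 12],
  [100, -0.405, -0.075, -0.008, 14],
  [100, -0.45, -0.084, -0.008, 15],
  [100, -0.475, -0.088, -0.008, 15.5],
])

```text
time_s: 29.75
tool_pos: [481.6, -311.2, 177.9]
tcp_rot: [180.0, 0.1, 78.6]
ft_force: [0.3, 0.4, 0.3]
opening: 0.997
```

apply_moves([
  [100, -0.007, -0.001, 0.005, 0],
  [100, -0.008, -0.001, 0.015, 0],
  [100, -0.008, -0.001, 0.025, 0],
  [100, -0.008, -0.001, 0.03, 0],
  [100, -0.008, -0.001, 0.03, 0],
  [100, -0.008, -0.001, 0.03, 0],
])

```text
time_s: 30.5
tool_pos: [480.1, -316.1, 147.5]
tcp_rot: [180.0, 0.0, 78.8]
ft_force: [-0.4, -0.5, -0.3]
opening: 0.996
```

```bash
python3 -c "
from h import *
plan(481.3,-316,54,78.8)
import cv2
cv2.imwrite('pics/sc14.png',eyes.capture('scene')[150:320,130:330,::-1].repeat(3,0).repeat(3,1))"
```

```text
t 30.5 pos [ 480.1 -316.1  147.5] rot [180.    0.   78.8] open 0.996 F [-0.4 -0.5 -0.3] | shift mm [ 0.3  1.1 93.5] turn 0.0
```

View pics/sc14.png

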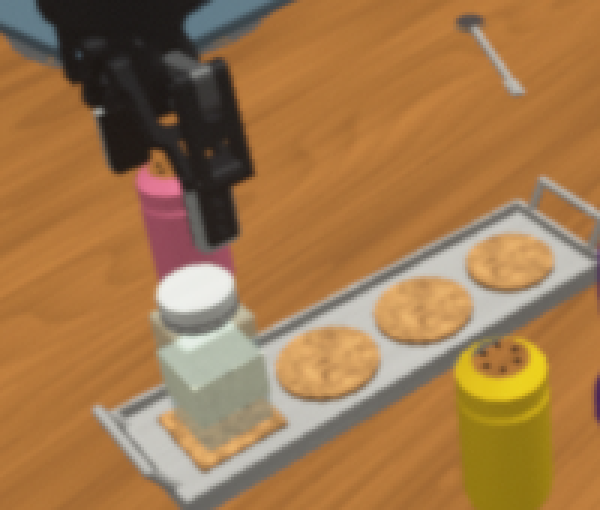

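apply_moves([
  [100, 0, 0.001, 0.02, 0],
  [100, 0, 0.001, 0.05, 0],
  [100, 0, 0.001, 0.075, 0],
  [100, 0, 0.001, 0.088, 0],
  [100, 0, 0.001, 0.0935, 0],
  [90, 0, 0.001, 0.0935, 0],
  [70, 0, 0.001, 0.0935, 0],
  [52, 0, 0.001, 0.0935, 0],
  [40, 0, 0.001, 0.0935, 0],
  [0, 0, 0.001, 0.0935, 0],
], grip_force=45)

```text
time_s: 31.8
tool_pos: [481.2, -316.8, 54.6]
tcp_rot: [179.9, 0.0, 78.8]
ft_force: [-1.0, 0.7, 6.3]
opening: 0.483
```

apply_moves([
  [0, 0, 0, 0, 0],
  [0, 0, 0, 0, 0],
  [0, 0, 0, 0, 0],
  [0, 0, 0, -0.005, 0],
  [0, 0, 0, -0.01, 0],
  [0, 0, 0, -0.015, 0],
])

```text
time_s: 32.55
tool_pos: [480.6, -316.4, 69.0]
tcp_rot: [-180.0, -0.0, 78.8]
ft_force: [-0.0, -0.4, -1.3]
opening: 0.487
```

```bash
python3 -c "
from h import *
plan(540.5,102.3,164,94.5)
import cv2
cv2.imwrite('pics/sc15.png',eyes.capture('scene')[150:320,130:330,::-1].repeat(3,0).repeat(3,1))"
```

```text
t 32.55 pos [ 480.6 -316.4   69. ] rot [-180.    -0.    78.8] open 0.487 F [-0.  -0.4 -1.3] | shift mm [422.3 -22.5 -94.9] turn -15.7
```

View pics/sc15.png

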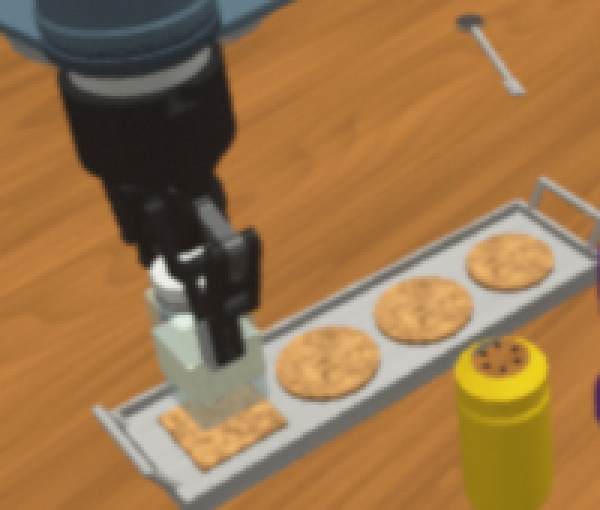

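Jar is lifted (opening 41 mm) and clear of its square coaster. Carrying it to cell 4.

apply_moves([
  [0, 0, 0, -0.025, 0],
  [0, 0, 0, -0.055, 0],
  [0, 0.01, -0.0005, -0.08, 0],
  [0, 0.035, -0.002, -0.092, -1],
  [0, 0.07, -0.004, -0.095, -2.5],
  [0, 0.11, -0.006, -0.095, -4],
  [0, 0.15, -0.008, -0.095, -6],
  [0, 0.19, -0.01, -0.095, -7.5],
  [0, 0.23, -0.012, -0.095, -9],
  [0, 0.27, -0.014, -0.095, -10.5],
])

```text
time_s: 33.85
tool_pos: [518.5, -45.9, 163.3]
tcp_rot: [-179.9, -0.0, 89.5]
ft_force: [0.3, 0.6, -1.7]
opening: 0.483
```

```bash
python3 -c "
from h import *
plan(540.5,102.3,164,94.5)"
```

```text
t 33.85 pos [518.5 -45.9 163.3] rot [-179.9   -0.    89.5] open 0.483 F [ 0.3  0.6 -1.7] | shift mm [148.4  20.7  -0.7] turn -5.0
```

apply_moves([
  [0, 0.039, 0.005, 0, -1.5],
  [0, 0.078, 0.01, 0, -3],
  [0, 0.112, 0.015, 0, -4],
  [0, 0.137, 0.018, 0, -5],
  [0, 0.151, 0.02, 0, -5],
  [0, 0.151, 0.02, 0.02, -5],
  [0, 0.151, 0.02, 0.045, -5],
  [0, 0.151, 0.02, 0.055, -5],
  [0, 0.151, 0.02, 0.055, -5],
  [0, 0.151, 0.02, 0.055, -5],
])

```text
time_s: 35.1
tool_pos: [541.7, 102.1, 109.6]
tcp_rot: [179.9, -0.0, 94.3]
ft_force: [0.3, 0.8, -1.9]
opening: 0.485
```

```bash
python3 -c "
from h import *
plan(540.5,102.3,51,94.5)
import cv2
cv2.imwrite('pics/sc16.png',eyes.capture('scene')[80:220,300:460,::-1].repeat(4,0).repeat(4,1))
z=telemetry.get_obs()['tool_pos'][2]-41.4
c=np.array([540.7,102.3,z]); print((proj('scene',c)-[300,80])*4)"
```

```text
t 35.1 pos [541.7 102.1 109.6] rot [179.9  -0.   94.3] open 0.485 F [ 0.3  0.8 -1.9] | shift mm [ 0.3 -1.2 58.6] turn -0.2
[259.96184931 363.95873131]
```

View pics/sc16.png

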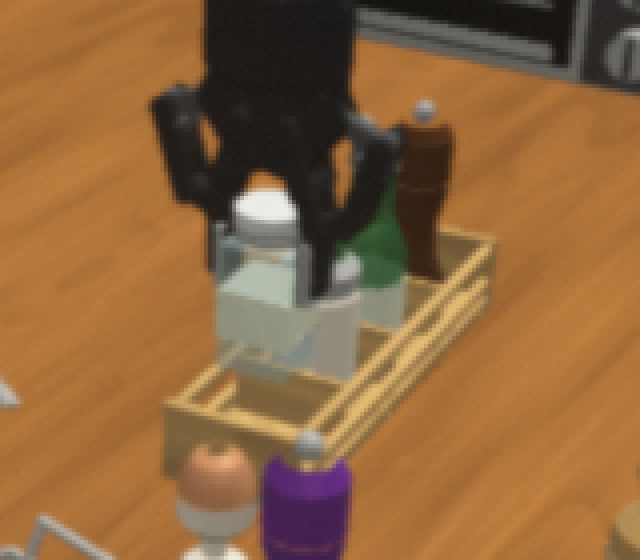

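The jar's base is at about (262,362), against (260,364) predicted. Lowering.

apply_moves([
  [0, 0, -0.001, 0.01, 0],
  [0, 0, -0.001, 0.025, 0],
  [0, 0, -0.001, 0.038, 0],
  [0, 0, -0.001, 0.047, 0],
  [0, 0, -0.001, 0.052, 0],
  [0, 0, -0.001, 0.055, 0],
  [0, 0, -0.001, 0.057, 0],
  [0, 0, -0.001, 0.058, 0],
  [0, 0, -0.001, 0.059, 0],
  [0, 0, -0.001, 0.059, 0],
])

```text
time_s: 36.4
tool_pos: [540.3, 101.9, 51.5]
tcp_rot: [180.0, 0.0, 94.3]
ft_force: [-5.6, -0.9, 15.4]
opening: 0.487
```

apply_moves([
  [50, 0, 0, 0, 0],
  [54, 0, 0, 0, 0],
  [60, 0, 0, 0, 0],
  [68, 0, 0, 0, 0],
  [78, 0, 0, 0, 0],
  [78, 0, 0, 0, 0],
  [78, 0, 0, -0.015, 0],
  [78, 0, 0, -0.045, 0],
  [90, 0, 0, -0.085, 0],
  [100, 0, 0, -0.12, 0],
])

```text
time_s: 37.65
tool_pos: [540.4, 102.0, 172.3]
tcp_rot: [179.9, -0.0, 94.3]
ft_force: [0.9, -0.3, 0.5]
opening: 1.002
```

apply_moves([
  [100, -0.02, 0, -0.03, 0],
  [100, -0.06, 0, -0.05, 0],
  [100, -0.11, 0, -0.05, 0],
  [100, -0.16, 0, -0.05, 0],
  [100, -0.21, 0, -0.05, 0],
  [100, -0.26, 0, -0.05, 0],
  [100, -0.3, 0, -0.05, 0],
  [100, -0.32, 0, -0.05, 0],
  [100, -0.32, 0, -0.05, 0],
  [100, -0.32, 0, -0.05, 0],
])

```text
time_s: 38.9
tool_pos: [564.6, -214.6, 220.1]
tcp_rot: [180.0, -0.1, 94.5]
ft_force: [0.1, 0.4, -0.2]
opening: 0.998
```

```bash
python3 -c "
from h import *
import cv2
cv2.imwrite('pics/sc17.png',eyes.capture('scene')[80:220,300:460,::-1].repeat(4,0).repeat(4,1))
cv2.imwrite('pics/top17.png',eyes.capture('top')[130:250,100:320,::-1].repeat(3,0).repeat(3,1))
for n,c,h in(('mill',(524.8,311.7),146-3),('oil',(530.1,241.9),145),('salt',(535.4,172.1),105),('spice',(540.7,102.3),104)):
  c=np.array([*c,h]); print(n,(proj('scene',c)-[300,80])*4,(proj('top',c)-[100,130])*3)"
```

```text
mill [421.44871251 112.48525176] [133.99466216 174.79970504]
oil [374.77634572 147.8155028 ] [249.14526878 167.67374737]
salt [318.90755328 255.29596246] [382.24118909 173.12143302]
spice [262.44346909 306.38884691] [493.15257135 167.22380844]
```

View pics/sc17.png

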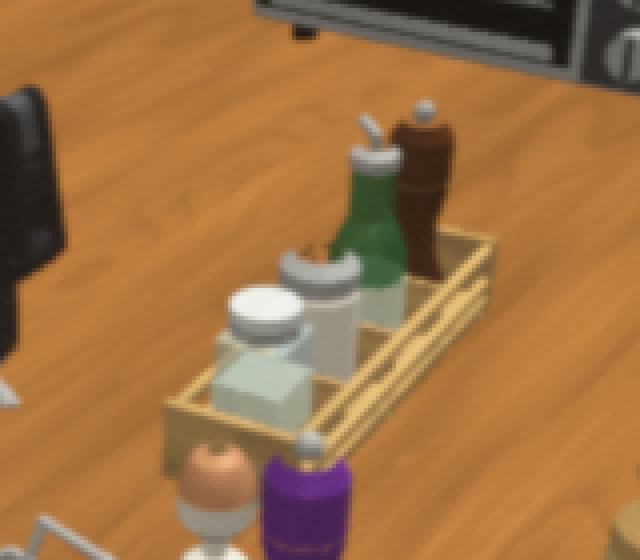

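View pics/top17.png

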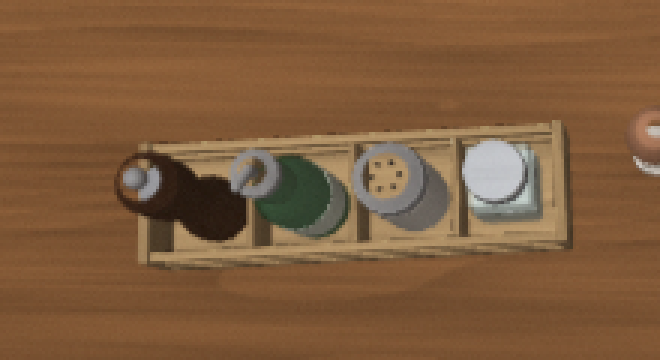

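All four are upright, one per cell. Tops seen / predicted in the top crop:
- **Mill:** (133,178) / (134,175)
- **Oil:** (254,174) / (249,168)
- **Salt:** (390,179) / (382,173)
- **Spice:** (495,172) / (493,167)

At about 1.4–1.6 px/mm these are all within about 7 mm, against the 20 mm allowed. The gripper is well clear, so I'm handing in.

```bash
python3 -c "
from plant import order
print(order.job_done())"
```

```text
the job is handed in; nothing more can be done
None
```

I moved all four things from the tray to the rack in the same left-to-right order: mill in cell 1, oil in 2, salt in 3 and spice in 4. The job was handed in at about 39 s of the 115 s allowed. It reports no verdict, so what follows rests on my own checks.

- **Placing:** each was lowered slowly until it touched the floor (9–16 N at the wrist) at the expected height, then released. Nothing tipped or dropped.
- **Final pictures:** all four stand upright and the gripper is well clear of them. In the top view, the mill and spice are within about 4 mm of their predicted positions. The oil and salt are 5–7 mm off, against 20 mm allowed.
- **Disagreement:** the object tops measured 1–4 mm further towards +y than the tray's outline implied. I took the values in between.
- **Look-alikes:** I never reached for the purple, pink or yellow ones, and the robot did not touch them in any picture I took.

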